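# Free the blocked well and load the dry cell

### The arm

A 6-joint arm with a two-finger parallel gripper is mounted at the origin on a cart in front of the work surface, level with it; the furniture and walls round the work are solid. World frame = base frame: x ahead of the robot, y to its left, z up, the work surface at z = 0. Lengths are in m, angles in rad, forces in N, time in s.
With the tool pointing down it reaches from about 0.35 to 0.8 m from the base axis. Payload 7.3 kg.
Tool frame: the origin (TCP) lies midway between the tips of the shut fingers; the grasp point (between the pads) lies 19 mm behind it (manip.pinch_z is the distance from the TCP to the grasp point, in m); z points along the fingers, y is the line along which they close (so a half turn about z gives the same grasp; the last joint's range is limited). The gripper opens to 85 mm and grips with 20 to 120 N. Pads are 22 mm wide; open, the fingers measure 114 mm over their backs; the gripper's body (76 mm by 85 mm) begins 54 mm behind the grasp point. The pads swing forward as they close: fully open they stand 13 mm farther back than shut.
Start: joints at [-1.277, 0.342, 1.524, -0, 1.275, -0.146], TCP at [0.224, -0.475, 0.196] pointing down, gripper open.
Joint ranges: [-2.53, 2.53], [-0.77, 2.02], [0.04, 2.7], [-1, 4.14], [0.28, 2.66], [-3.11, 3.11]. Speed limits (rad/s): [2.57, 2.57, 3.14, 3.14, 3.14, 3.14].

### API

Orientations are given as a unit quaternion [x, y, z, w].
In Python, from rig import telemetry, cams, order, manip gives the robot as it stands. The module is installed in compiled form; this text tells all that it offers.
- The arm moves only by the shell command python3 -m pendant 'ROWS'. ROWS is JSON, a list of rows, each a list of 5 numbers: the shift along the world's x, y, z scaled (see below), then the turn about the world's z scaled (see below), then the opening, from 0 (shut) to 1 (fully open). A call has 1 to 5 rows; each row shifts and turns the commanded pose from where the row before left it; what a row does not reach is not made up. The controller multiplies each number of a shift by 250 mm and each number of a turn by 120 degrees. A row lasts 1/8 s, in which the tool goes at most 62.5 mm and 10.7 degrees, less where a joint would pass 70% of its speed; a pose out of reach is approached as far as the arm can. A call with a number of a shift or a turn outside -1 to 1 is refused whole. A call with a gripper value outside its range is refused whole. The fingers move at their own pace and stop on an object; the grip force is fixed at half the most. Time passes only in rows, so rows that do not move let the fingers close. It gives the time, the measured TCP pose, the force, the opening and the grip force at its end, in the units of the state.
- telemetry.read_state(): the state, without advancing time (a new reading comes with each control period).
- cams.snapshot(name): name is "scene" or "top"; returns a dict with "img" (400x640x3 uint8, red, green, blue), "fx", "fy", "cx", "cy" (pixels), "world_from_camera" (4x4, takes a point from camera to world coordinates). Camera axes: x right, y down, z forward; pixel columns grow to the right and rows downward; lengths in m; the calibration is good to about 2 mm. A picture is of the moment at which its call begins. There is no depth.
- order.sign_off(): hands the job in; it is judged then, once.
The state is a dict: "time": time; "joint_pos": joint angles; "joint_vel": joint speeds; "effort": joint torques, N m; "position": TCP position; "ee_rot": TCP orientation; "contact_force": force on the tool from outside, world axes, zero at the start; "moment": the same for the moment, N m; "opening": opening from 0.0 (shut) to 1.0 (fully open); "grasp_force": force on a finger pad.
Only numpy, scipy, OpenCV 4.12 (cv2) and the standard library are available. Lean on these libraries where they do the work, as an engineer would, in place of code of your own. Each camera call takes 0.05 s, during which the arm holds its last target. There are 200 camera calls.

### The job

The red and gold dry cell belongs in the wooden caddy, but a small orange-brown cardboard carton has been left standing in its well. Take the carton out and stand it upright in the caddy's large open bay, then stand the dry cell upright in the well you have freed. Leave the grey radio valve standing in the other well.

Things in the scene. Friction and masses are not known exactly. Their poses are not given: they have to be found in the camera images.
- caddy: Light-wood block fixed to the table, 90x300x18 mm, origin: centre of its underside, y along its length, z up. Three recesses in its top, 12 mm deep, floors 6 mm above the table: two wells 46x46 mm at x 0, y +105 and x 0, y +20 mm; a large empty bay, 70 (x) by 100 (y) mm, at x 0, y -85 mm. One well (either) holds the carton, the other a grey radio valve.
- carton: Orange-brown cardboard carton, upright, 35 x 34 x 75 mm, origin at the centre of its underside, z up, x and y square to its sides. 45 g. It stands in one well, turned at most about 10 degrees against the caddy.
- cell: Round dry cell, red with a gold upper band, 26 mm diameter, 50 mm tall, standing on the table right of the caddy; about 90 g. Origin: centre of its underside, z up to its terminal (it may lean 4 degrees). A white porcelain insulator (32 mm wide, 41 tall) and another grey valve (65 tall) stand near it, 75 mm or more from centre to centre; they are no part of the job.
- valve: Grey radio valve with a black base, 28 mm diameter, 65 mm tall, standing in the other well; origin at the centre of its underside, z up. It must stay there, upright.
Mind the look-alikes: they are no part of the job. There is more than one size of the carton; the one meant has the size given above.

How it is judged:
By the outcome, as a careful person would: the job done as asked, in the order asked, and still so for the second after the job is handed in, with the robot touching nothing.
It also fails if it takes over 54 s, if anything falls off the work surface, if the arm or the gripper's body presses on something with over 40 N, if the wrist force passes 120 N, or if a joint passes its speed limit or range.

## Working session

There is one attempt and no reset: what is moved stays moved. The work goes in short steps, Python scripts to look and compute and a shell command to move; the robot and the scene stay as the last step left them, time stands still between calls to the robot, and variables do not carry over. Pictures are saved under pics/ and viewed, at most 10 in all, crops included, and the job is handed in when it is done.

```bash
mkdir -p pics; cat > h.py <<'E'
import numpy as np, cv2
from rig import telemetry, cams, order, manip
def snap(n,f=None):
    s=cams.snapshot(n)
    if f: cv2.imwrite('pics/'+f,s['img'][:,:,::-1])
    return s
def ray(s,u,v):
    T=np.array(s['world_from_camera']);d=T[:3,:3]@np.array([(u-s['cx'])/s['fx'],(v-s['cy'])/s['fy'],1]);return T[:3,3],d/np.linalg.norm(d)
def onz(s,u,v,z):
    o,d=ray(s,u,v);return o+d*(z-o[2])/d[2]
def proj(s,p):
    T=np.linalg.inv(np.array(s['world_from_camera']));c=T[:3,:3]@np.array(p)+T[:3,3]
    return np.array([s['fx']*c[0]/c[2]+s['cx'],s['fy']*c[1]/c[2]+s['cy']])
E
python3 - <<'E'
from h import *
for n in('scene','top'):
    s=snap(n,n+'0.png');print(n,s['fx'],s['cx'],s['cy'],np.round(s['world_from_camera'],3).tolist())
st=telemetry.read_state();print(st['time'],st['position'],st['ee_rot'],st['opening'],manip.pinch_z)
E
```

```text
scene 509.9074637829048 311.2213711441518 202.97120146706388 [[0.615, -0.334, 0.714, -0.442], [-0.788, -0.247, 0.564, -0.802], [-0.013, -0.91, -0.415, 0.594], [0.0, 0.0, 0.0, 1.0]]
top 433.82168712158244 320.6404474442913 197.26164685552024 [[-0.005, -0.995, 0.097, 0.399], [-1.0, 0.007, 0.023, -0.081], [-0.023, -0.097, -0.995, 1.118], [0.0, 0.0, 0.0, 1.0]]
0.1 [ 0.22342541 -0.47464812  0.19499217] [ 9.75916776e-01  2.18142079e-01 -5.82358514e-05 -6.89577323e-04] 0.9985018294714642 0.0187
```

View pics/top0.png

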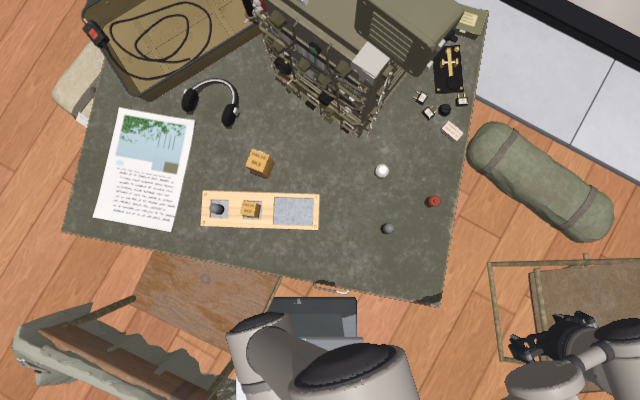

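View pics/scene0.png

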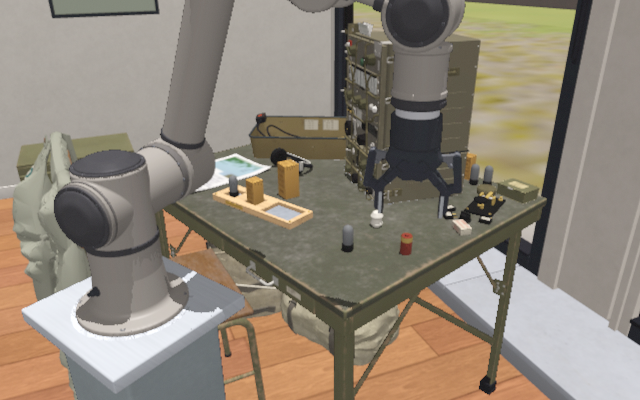

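The top view shows the caddy at about (260,210), with the grey valve at (217,209) in the +105 well and a carton at (250,209) in the +20 well. The bay is at (295,210), the red cell at (433,201), the insulator at (382,171) and a second valve at (388,228).

There are two candidate cartons. The one at (250,209) top / (255,190) scene stands in the well and is small. The one at (260,162) top / (288,180) scene is taller and on the table. The first fits the task; I'll confirm it in a crop and measure.

```bash
python3 - <<'E'
from h import *
a=cv2.imread('pics/top0.png');b=cv2.imread('pics/scene0.png')
c1=cv2.resize(a[140:240,190:450],None,fx=3,fy=3,interpolation=cv2.INTER_CUBIC)
c2=cv2.resize(b[150:260,200:460],None,fx=2.6,fy=2.6,interpolation=cv2.INTER_CUBIC)
o=np.zeros((600,800,3),np.uint8);o[:300,:780]=c1;o[305:305+286,:676]=c2;cv2.imwrite('pics/crop1.png',o)
hsv=cv2.cvtColor(a,cv2.COLOR_BGR2HSV);print('wood',hsv[197,230],hsv[224,300],'carton',hsv[207,248],hsv[216,250],'cell',hsv[201,433])
E
```

```text
wood [ 17  79 255] [150   3 193] carton [ 19 130 229] [ 16 122 138] cell [  3 161 128]
```

View pics/crop1.png

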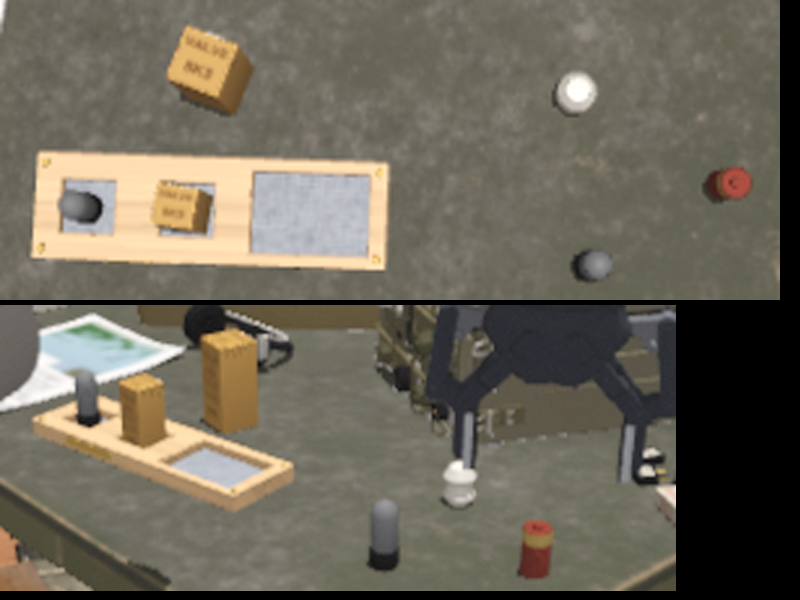

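The crop confirms it: the carton in the middle well, crop (182,207) = top (250,209), is the small one. The one at crop (210,68) is clearly larger and stands on the table. The red and gold cell is at crop (735,183), and the caddy and valve are as described.

```bash
python3 - <<'E'
from h import *
s=snap('top');a=s['img'];hsv=cv2.cvtColor(a,cv2.COLOR_RGB2HSV)
def big(m,x0,y0,x1,y1):
    z=np.zeros_like(m);z[y0:y1,x0:x1]=m[y0:y1,x0:x1]
    c=cv2.findContours(z,cv2.RETR_EXTERNAL,cv2.CHAIN_APPROX_NONE)[0];return max(c,key=cv2.contourArea)
def rect(c,z):
    h=cv2.convexHull(c)[:,0]
    p=np.array([onz(s,u,v,z)[:2] for u,v in h],np.float32)*1000
    return cv2.minAreaRect(p)
w=cv2.inRange(hsv,(10,45,215),(28,115,255))
print('caddy',rect(big(w,190,180,330,240),.018))
k=cv2.inRange(hsv,(10,115,185),(28,255,255))
c=big(k,235,195,265,225);print('carton top',cv2.boundingRect(c),rect(c,.081))
kk=cv2.inRange(hsv,(10,115,60),(28,255,255));c=big(kk,235,195,265,225);print('whole',cv2.boundingRect(c))
c=big(k,240,145,280,180);print('big carton',cv2.boundingRect(c),rect(c,.1))
r=cv2.inRange(hsv,(0,110,60),(9,255,255))|cv2.inRange(hsv,(170,110,60),(180,255,255))
c=big(r,420,185,450,215);print('cell',cv2.boundingRect(c),rect(c,.05))
# scene: cell
t=snap('scene');hs=cv2.cvtColor(t['img'],cv2.COLOR_RGB2HSV)
r2=cv2.inRange(hs,(0,110,50),(25,255,255))|cv2.inRange(hs,(172,110,50),(180,255,255))
z=np.zeros_like(r2);z[228:260,392:420]=r2[228:260,392:420]
c=max(cv2.findContours(z,0,1)[0],key=cv2.contourArea);x,y,ww,hh=cv2.boundingRect(c);print('scene cell',x,y,ww,hh)
k2=cv2.inRange(hs,(8,130,60),(28,255,255));z=np.zeros_like(k2);z[172:207,243:266]=k2[172:207,243:266]
c=max(cv2.findContours(z,0,1)[0],key=cv2.contourArea);print('scene carton',cv2.boundingRect(c))
for nm,u,v,zz in[('cell top',435,201,.05),('ins',382.5,170.5,.041),('valve2',388,228,.06),('valve',214,209,.06)]:print(nm,onz(s,u,v,zz).round(3))
o=np.zeros((600,800,3),np.uint8)
o[:400,:400]=cv2.resize(a[190:230,230:270],None,fx=10,fy=10,interpolation=0)
o[:400,400:]=cv2.resize(a[181:221,413:453],None,fx=10,fy=10,interpolation=0)
cv2.imwrite('pics/crop2.png',o[:400,:,::-1])
E
```

```text
caddy ((474.64923095703125, 100.3107681274414), (299.3628234863281, 90.36518859863281), 87.66653442382812)
carton top (241, 201, 15, 15) ((473.87774658203125, 118.41570281982422), (32.1551628112793, 32.53856658935547), 78.32283020019531)
whole (241, 201, 20, 16)
big carton (246, 149, 23, 23) ((587.9553833007812, 94.60269927978516), (44.58915328979492, 43.57293701171875), 68.31131744384766)
cell (430, 196, 11, 10) ((492.51507568359375, -337.6493835449219), (24.48674201965332, 22.207618713378906), 89.57000732421875)
scene cell 400 233 13 22
scene carton (246, 177, 18, 28)
cell top [ 0.491 -0.338  0.05 ]
ins [ 0.57  -0.212  0.041]
valve2 [ 0.425 -0.22   0.06 ]
valve [0.475 0.206 0.06 ]
```

View pics/crop2.png

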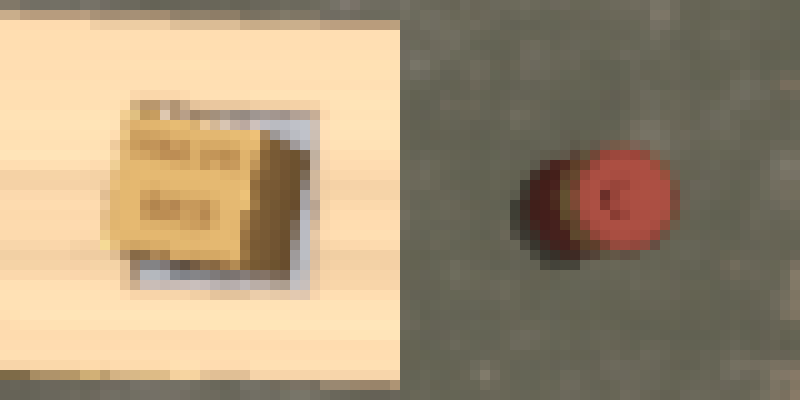

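The left crop shows the carton's top face at about (241–256, 201–216), turned about 9–10° clockwise relative to the image axes. The right crop shows the cell's top disc at (434.5,200.5). I'll grip the carton across the caddy, so the closing line runs along x, and set off now.

```bash
python3 -m pendant '[[0.08,0.2,0,0.04,1],[0.08,0.2,0,0.04,1],[0.08,0.2,0,0.04,1],[0.08,0.2,0,0.04,1],[0.08,0.2,0,0.04,1]]'; python3 -m pendant '[[0.08,0.2,0,0.04,1],[0.08,0.2,0,0.04,1],[0.08,0.2,0,0.04,1],[0.08,0.2,0,0.04,1],[0.08,0.2,0,0.04,1]]'
cat > st.py <<'E'
# distance to go: args x y z (mm) and tool-y yaw (deg); prints shift/turn units
import sys; from h import *
from scipy.spatial.transform import Rotation as R
s=telemetry.read_state();p=np.array(s['position'])*1000;y=R.from_quat(s['ee_rot']).as_matrix()[:,1]
a=np.degrees(np.arctan2(y[1],y[0]));t=list(map(float,sys.argv[1:]))
d=(t[3]-a+90)%180-90
print('t',round(s['time'],2),'p',p.round(1),'yaw',a.round(1),'open',round(s['opening'],3),'grip',round(s['grasp_force'],1),'F',np.round(s['contact_force'],1),'tilt',np.round(R.from_quat(s['ee_rot']).as_matrix()[:,2],3))
print('to go',((np.array(t[:3])-p)/250).round(3),'turn',round(d/120,3))
E
python3 st.py 474 118.4 120 -9.5
```

```text
time: 0.82
position: [0.3239, -0.2234, 0.1957]
ee_rot: [0.909, 0.417, 0.0, 0.0]
contact_force: [0.1, 0.3, -0.4]
opening: 0.999
grasp_force: 0.0
time: 1.45
position: [0.424, 0.0267, 0.1957]
ee_rot: [0.802, 0.597, 0.0, 0.0]
contact_force: [0.7, -0.3, -0.2]
opening: 0.999
grasp_force: 0.0
t 1.45 p [424.   26.7 195.7] yaw -16.6 open 0.999 grip 0.0 F [ 0.7 -0.3 -0.2] tilt [ 0.001 -0.    -1.   ]
to go [ 0.2    0.367 -0.303] turn 0.059
```

```bash
python3 -m pendant '[[0.1,0.18,0,0.03,1],[0.1,0.187,0,0.029,1],[0,0,-0.15,0,1],[0,0,-0.15,0,1],[0,0,0,0,1]]'; python3 st.py 474 118.4 40 -9.5
```

```text
time: 2.08
position: [0.4714, 0.1167, 0.1184]
ee_rot: [0.764, 0.645, -0.003, -0.002]
contact_force: [-0.6, 0.7, 0.6]
opening: 1.002
grasp_force: 0.0
t 2.08 p [471.4 116.7 118.4] yaw -9.7 open 1.002 grip 0.0 F [-0.6  0.7  0.6] tilt [-0.006 -0.001 -1.   ]
to go [ 0.01   0.007 -0.314] turn 0.002
```

```bash
python3 -m pendant '[[0.01,0.006,-0.08,0,1],[0,0,-0.08,0,1],[0,0,-0.08,0,1],[0,0,-0.07,0,1],[0,0,0,0,1]]'; python3 st.py 474 118.4 40 -9.5; python3 -c "
from h import *
a=snap('scene')['img'][130:250,180:380];b=snap('top')['img'][150:250,190:340]
o=np.zeros((600,800,3),np.uint8);o[:360,:600]=cv2.resize(a,None,fx=3,fy=3);o[370:570,:300]=cv2.resize(b,None,fx=2,fy=2)
cv2.imwrite('pics/grasp1.png',o[:,:600,::-1])"
```

```text
time: 2.7
position: [0.4763, 0.118, 0.0437]
ee_rot: [0.765, 0.644, -0.0, -0.0]
contact_force: [-0.9, 0.0, 0.2]
opening: 1.0
grasp_force: 0.0
t 2.7 p [476.3 118.   43.7] yaw -9.7 open 1.0 grip 0.0 F [-0.9  0.   0.2] tilt [-0. -0. -1.]
to go [-0.009  0.001 -0.015] turn 0.002
```

View pics/grasp1.png

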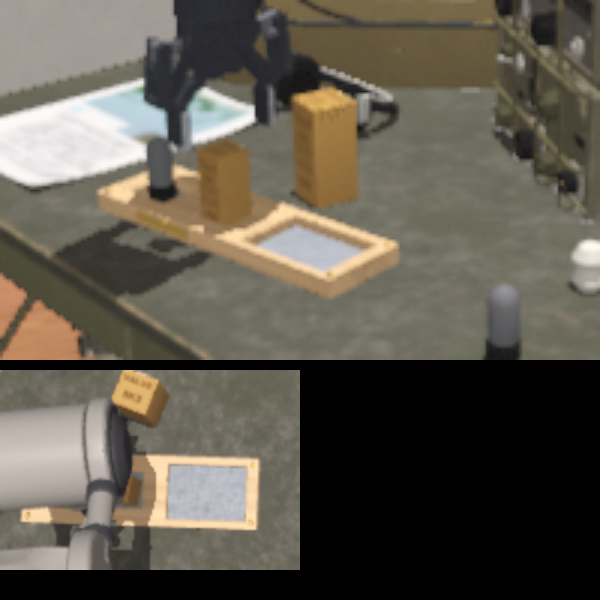

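The scene crop shows the fingertips at about (240,176) and (268,170), with the carton top centre at about (255,180). I'll check that height against the projection.

```bash
python3 - <<'E'
from h import *
s=snap('scene');T=np.array(s['world_from_camera'])
def P(*p): return proj(s,np.array(p)/1000).round(1)
for z in(44,57,80):print(z,P(476,118,z),P(476+45,118-8,z),P(476-45,118+8,z))
print('carton top/bottom',P(474,118.4,81),P(474,118.4,6),'valve top',P(479,205,71),'caddy bay c',P(471,15,18),'cell',P(492.5,-337.6,50),P(492.5,-337.6,0))
E
```

```text
44 [255.2 190.9] [268.4 186.5] [241.5 195.5]
57 [254.9 186.5] [268.2 182.2] [241.1 191.1]
80 [254.4 178.7] [267.8 174.5] [240.5 183.1]
carton top/bottom [253.8 178.6] [255.4 203.7] valve top [233.  174.6] caddy bay c [282.7 209.6] cell [406.2 233. ] [404.8 252.2]
```

```bash
python3 - <<'E'
from h import *
s=snap('scene')
yd=np.array([np.cos(np.radians(-64.8)),np.sin(np.radians(-64.8))])*45
for z in(195,208,230,245):print(z,[proj(s,np.array([223.4+k*yd[0],-474.6+k*yd[1],z])/1000).round(1) for k in(-1,0,1)])
a=cv2.resize(s['img'][140:215,220:300],None,fx=7,fy=7,interpolation=cv2.INTER_CUBIC)
b=cv2.resize(cv2.imread('pics/scene0.png')[140:230,350:470],None,fx=2,fy=2)
o=np.zeros((525,800,3),np.uint8);o[:,:560]=a[:,:,::-1];o[:180,560:800]=b
cv2.imwrite('pics/tips.png',o)
E
```

```text
195 [array([379.6, 237.4]), array([407.4, 240. ]), array([435.9, 242.7])]
208 [array([379.9, 230.4]), array([408. , 232.9]), array([436.7, 235.5])]
230 [array([380.5, 218.2]), array([408.9, 220.7]), array([437.9, 223.2])]
245 [array([380.9, 209.8]), array([409.5, 212.2]), array([438.8, 214.6])]
```

View pics/tips.png

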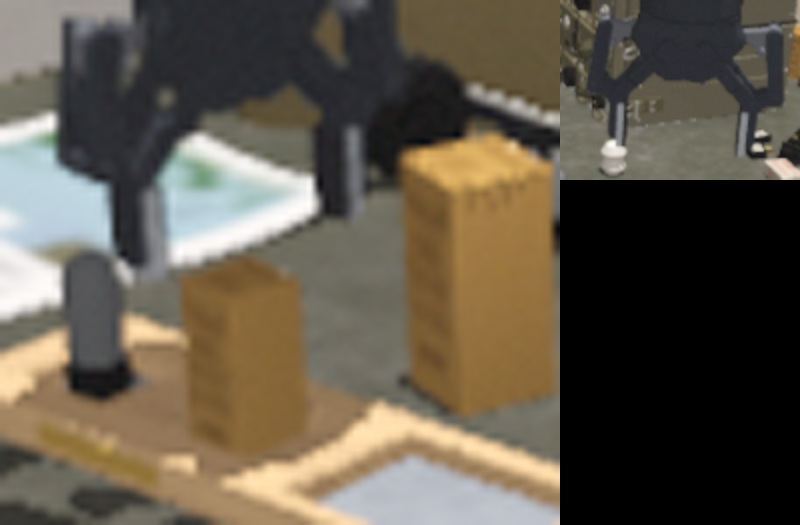

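The fingertips look about 30 mm higher in the picture than stated, both here (rows 179/171) and at the start. A TCP z near 20 mm is safe under either reading: the tips stay above the caddy and the body above the carton. I'll descend to there and close.

```bash
python3 -m pendant '[[-0.008,0.002,-0.05,0,1],[0,0,-0.04,0,1],[0,0,0,0,1]]'; python3 st.py 474 118.4 40 -9.5; python3 -m pendant '[[0,0,0,0,0.7],[0,0,0,0,0.55],[0,0,0,0,0.3],[0,0,0,0,0.2],[0,0,0,0,0.2]]'; python3 st.py 474 118.4 40 -9.5;python3 -c "
from h import *
s=snap('scene','g2.png');cv2.imwrite('pics/g2c.png',cv2.resize(s['img'][150:230,210:310],None,fx=6,fy=6)[:,:,::-1])"
```

```text
time: 3.28
position: [0.4731, 0.1186, 0.0195]
ee_rot: [0.764, 0.645, -0.001, -0.001]
contact_force: [0.1, -0.5, -0.1]
opening: 1.001
grasp_force: 0.0
t 3.27 p [473.1 118.6  19.5] yaw -9.7 open 1.001 grip 0.0 F [ 0.1 -0.5 -0.1] tilt [-0.002 -0.    -1.   ]
to go [ 0.003 -0.001  0.082] turn 0.002
time: 3.9
position: [0.4743, 0.1187, 0.021]
ee_rot: [0.764, 0.645, 0.0, 0.0]
contact_force: [-1.9, 0.9, 4.7]
opening: 0.385
grasp_force: 59.9
t 3.9 p [474.3 118.7  21. ] yaw -9.7 open 0.385 grip 59.9 F [-1.9  0.9  4.7] tilt [ 0.001  0.    -1.   ]
to go [-0.001 -0.001  0.076] turn 0.002
```

View pics/g2c.png

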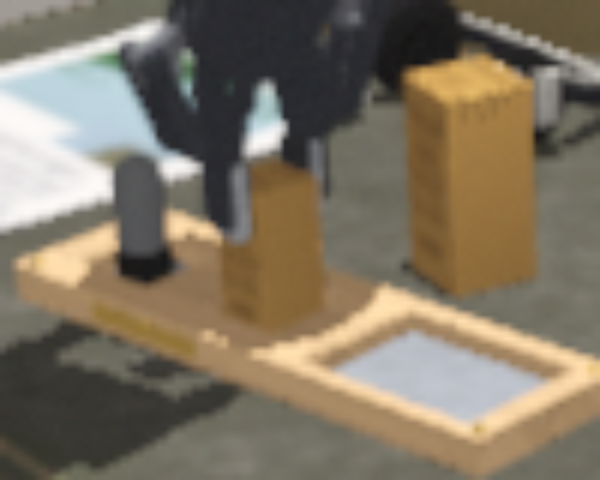

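The grip is good: opening 0.385 (about 33 mm) at 60 N, with the pads on the carton's upper part, tip at about (249,190). Next I lift it straight up and carry it to the bay centre (471,15).

```bash
python3 -m pendant '[[0,0,0.04,0,0.2],[0,0,0.1,0,0.2],[0,0,0.1,0,0.2],[0,0,0,0,0.2]]'; python3 st.py 471.2 15.4 21 -2.4; python3 -m pendant '[[-0.003,-0.1,0,0.02,0.2],[-0.003,-0.11,0,0.02,0.2],[-0.003,-0.1,0,0.02,0.2],[-0.003,-0.1,0,0,0.2],[0,0,0,0,0.2]]'; python3 st.py 471.2 15.4 21 -2.4;python3 -c "
from h import *
s=snap('scene','g3.png');o=snap('top')['img'][150:250,190:340];a=np.zeros((480,800,3),np.uint8);a[:,:500]=cv2.resize(s['img'][140:236,210:310],(500,480));a[:200,500:]=cv2.resize(o,(300,200));cv2.imwrite('pics/g3c.png',a[:,:,::-1])"
```

```text
time: 4.45
position: [0.4754, 0.1188, 0.0824]
ee_rot: [0.764, 0.645, 0.002, 0.001]
contact_force: [0.3, -0.4, 0.0]
opening: 0.385
grasp_force: 59.6
t 4.45 p [475.4 118.8  82.4] yaw -9.7 open 0.385 grip 59.6 F [ 0.3 -0.4  0. ] tilt [ 0.004  0.    -1.   ]
to go [-0.017 -0.414 -0.245] turn 0.061
time: 5.08
position: [0.4705, 0.0151, 0.0798]
ee_rot: [0.723, 0.69, -0.0, -0.001]
contact_force: [-0.5, 0.3, 0.1]
opening: 0.389
grasp_force: 59.6
t 5.08 p [470.5  15.1  79.8] yaw -2.7 open 0.389 grip 59.6 F [-0.5  0.3  0.1] tilt [-0.001  0.    -1.   ]
to go [ 0.003  0.001 -0.235] turn 0.002
```

View pics/g3c.png

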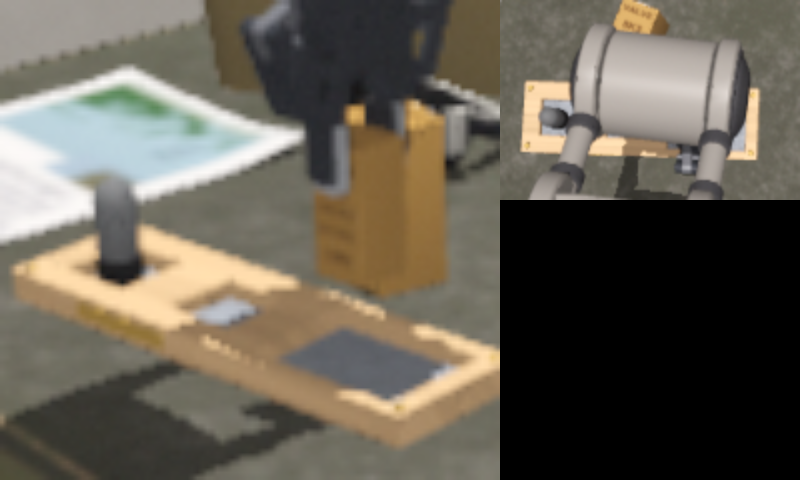

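The carton hangs upright from the gripper at scene about (286,182), the +20 well is empty, and the valve still stands. Next I lower it into the bay and watch the force.

```bash
python3 -m pendant '[[0.002,0,-0.08,0,0.2],[0,0,-0.08,0,0.2],[0,0,-0.05,0,0.2],[0,0,-0.02,0,0.2],[0,0,0,0,0.2]]'; python3 st.py 471.2 15.4 21 -2.4; python3 -m pendant '[[0,0,-0.005,0,0.2],[0,0,-0.004,0,0.2],[0,0,0,0,0.2]]'; python3 st.py 471.2 15.4 21 -2.4
```

```text
time: 5.8
position: [0.4716, 0.0164, 0.0231]
ee_rot: [0.722, 0.691, -0.0, -0.0]
contact_force: [0.3, -0.7, -0.3]
opening: 0.386
grasp_force: 59.6
t 5.8 p [471.6  16.4  23.1] yaw -2.5 open 0.386 grip 59.6 F [ 0.3 -0.7 -0.3] tilt [-0.  0. -1.]
to go [-0.002 -0.004 -0.008] turn 0.001
time: 6.18
position: [0.4716, 0.0162, 0.021]
ee_rot: [0.723, 0.691, 0.0, 0.0]
contact_force: [-0.2, -0.6, -0.5]
opening: 0.383
grasp_force: 59.6
t 6.17 p [471.6  16.2  21. ] yaw -2.5 open 0.383 grip 59.6 F [-0.2 -0.6 -0.5] tilt [ 0. -0. -1.]
to go [-0.002 -0.003 -0.   ] turn 0.001
```

```bash
for i in 1 ; do python3 -m pendant '[[0,0,-0.004,0,0.2],[0,0,0,0,0.2]]' | grep -E "posi|force"; done; python3 -m pendant '[[0,0,-0.004,0,0.2],[0,0,0,0,0.2]]' | grep -E "posi|force"
```

```text
position: [0.4717, 0.0162, 0.021]
contact_force: [-3.7, 0.4, 10.7]
grasp_force: 61.0
position: [0.4717, 0.0161, 0.0209]
contact_force: [-6.0, 0.5, 23.1]
grasp_force: 62.5
```

Seated on the floor. I relieve the press, then open.

```bash
python3 -m pendant '[[0,0,0.007,0,0.2],[0,0,0,0,0.45],[0,0,0,0,0.6],[0,0,0,0,1],[0,0,0,0,1]]'; python3 -m pendant '[[0,0,0.05,0,1],[0,0,0.15,0,1],[0,0,0.2,0,1],[0,0,0.2,0,1],[0,0,0.1,0,1]]'; python3 st.py 492.5 -337.6 150 -2.4;python3 -c "
from h import *
s=snap('scene','g4.png');o=snap('top')['img'][150:250,190:340];a=np.zeros((480,800,3),np.uint8);a[:,:500]=cv2.resize(s['img'][140:236,210:310],(500,480));a[:200,500:]=cv2.resize(o,(300,200));cv2.imwrite('pics/g4c.png',a[:,:,::-1])"
```

```text
time: 7.3
position: [0.4715, 0.0162, 0.0204]
ee_rot: [0.722, 0.691, -0.0, -0.0]
contact_force: [-0.1, 0.3, 0.3]
opening: 0.987
grasp_force: 0.0
time: 7.92
position: [0.4725, 0.0161, 0.1994]
ee_rot: [0.722, 0.691, 0.002, 0.002]
contact_force: [0.3, 0.1, -1.7]
opening: 0.997
grasp_force: 0.0
t 7.92 p [472.5  16.1 199.4] yaw -2.5 open 0.997 grip 0.0 F [ 0.3  0.1 -1.7] tilt [ 0.005 -0.001 -1.   ]
to go [ 0.08  -1.415 -0.198] turn 0.001
```

View pics/g4c.png

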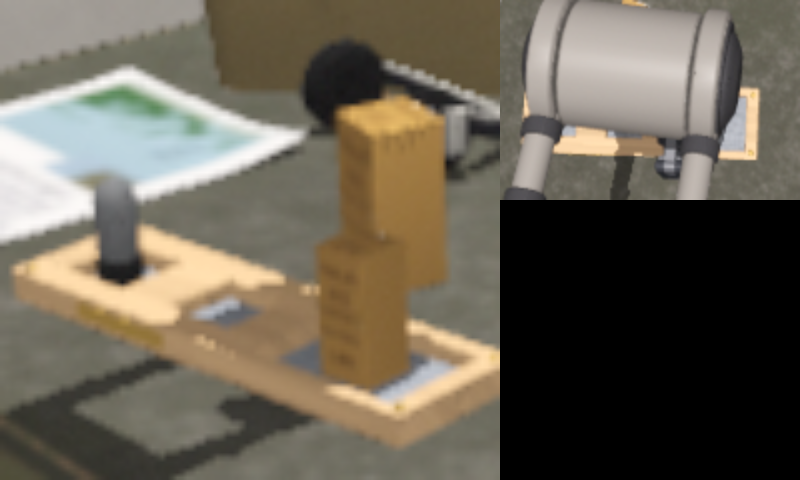

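The carton stands upright in the bay at scene (283,202), the +20 well is empty at (255,202), and the valve stands at (233,187). Next is the cell. Straddling it and lowering the open fingers also lets me settle the true tip height by touch.

```bash
python3 -m pendant '[[0.01,-0.17,0,0,1],[0.01,-0.18,0,0,1],[0.01,-0.18,0,0,1],[0.01,-0.18,0,0,1],[0.01,-0.18,0,0,1]]'|grep posi; python3 -m pendant '[[0.01,-0.18,-0.04,0,1],[0.01,-0.18,-0.04,0,1],[0.01,-0.165,-0.04,0,1],[0,0,0,0,1]]'; python3 st.py 492.5 -337.6 40 -2.4
```

```text
position: [0.4834, -0.2075, 0.1948]
time: 9.15
position: [0.4902, -0.3395, 0.1632]
ee_rot: [0.724, 0.69, -0.0, -0.002]
contact_force: [0.2, -0.8, 0.5]
opening: 1.001
grasp_force: 0.0
t 9.15 p [ 490.2 -339.5  163.2] yaw -2.7 open 1.001 grip 0.0 F [ 0.2 -0.8  0.5] tilt [-0.003  0.002 -1.   ]
to go [ 0.009  0.007 -0.493] turn 0.003
```

```bash
python3 -m pendant '[[0.004,0.004,-0.15,0,1],[0,0,-0.15,0,1],[0,0,-0.12,0,1],[0,0,-0.07,0,1],[0,0,0,0,1]]'; python3 st.py 492.5 -337.6 14 -2.4; python3 -c "
from h import *
s=snap('scene','c1.png');print([proj(s,np.array([492.5+d,-337.6,z])/1000).round(1) for d,z in((-45,36),(-45,65),(45,36),(45,65))])
cv2.imwrite('pics/c1c.png',cv2.resize(s['img'][180:280,340:480],None,fx=5,fy=5)[:,:,::-1])"
```

```text
time: 9.78
position: [0.4916, -0.3346, 0.0416]
ee_rot: [0.722, 0.692, -0.0, -0.002]
contact_force: [0.7, 0.1, -0.1]
opening: 0.996
grasp_force: 0.0
t 9.78 p [ 491.6 -334.6   41.6] yaw -2.5 open 0.996 grip 0.0 F [ 0.7  0.1 -0.1] tilt [-0.003  0.003 -1.   ]
to go [ 0.004 -0.012 -0.111] turn 0.001
[array([396. , 246.3]), array([396.7, 234.7]), array([415.1, 231.1]), array([416., 220.])]
```

View pics/c1c.png

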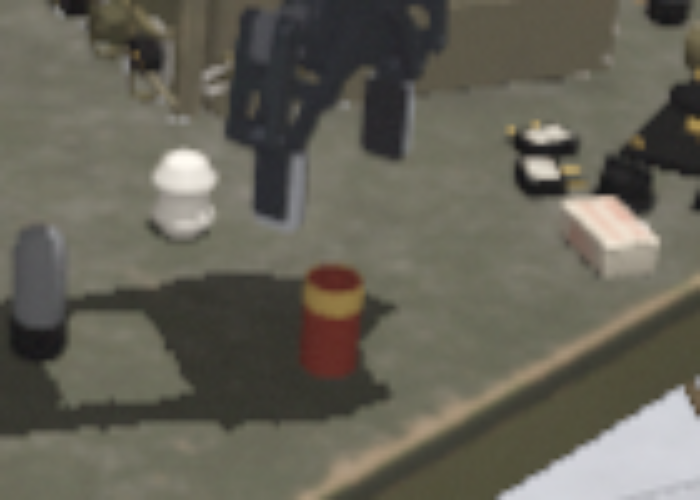

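This is my last view: the cell is upright at scene (406,244), with the fingers centred over it and tips at about (397,226) and (420,212). That again puts the tips roughly 30 mm above the stated height. I'll descend and test by force.

```bash
python3 -m pendant '[[0.002,-0.008,-0.06,0,1],[0,0,-0.06,0,1],[0,0,-0.05,0,1],[0,0,-0.02,0,1],[0,0,0,0,1]]'; python3 st.py 492.5 -337.6 -9 -2.4
```

```text
time: 10.45
position: [0.4929, -0.3384, -0.0048]
ee_rot: [0.723, 0.691, -0.0, -0.0]
contact_force: [0.0, 0.3, 0.4]
opening: 1.003
grasp_force: 0.0
t 10.45 p [ 492.9 -338.4   -4.8] yaw -2.5 open 1.003 grip 0.0 F [0.  0.3 0.4] tilt [-0.  0. -1.]
to go [-0.002  0.003 -0.017] turn 0.001
```

```bash
for i in 1; do python3 -m pendant '[[0,0,-0.01,0,1],[0,0,-0.01,0,1],[0,0,0,0,1]]'|grep -E "posi|contact"; python3 -m pendant '[[0,0,-0.008,0,1],[0,0,0,0,1]]'|grep -E "posi|contact"; python3 -m pendant '[[0,0,-0.006,0,1],[0,0,0,0,1]]'|grep -E "posi|contact"; done
```

```text
position: [0.493, -0.3385, -0.0094]
contact_force: [0.8, 0.5, -0.5]
position: [0.493, -0.3385, -0.0115]
contact_force: [0.9, -0.4, 0.5]
position: [0.493, -0.3385, -0.013]
contact_force: [0.1, 0.1, -0.2]
```

```bash
python3 -m pendant '[[0,0,-0.006,0,1],[0,0,0,0,1]]'|grep -E "posi|contact"; python3 -m pendant '[[0,0,-0.006,0,1],[0,0,0,0,1]]'|grep -E "posi|contact";  python3 -m pendant '[[0,0,-0.008,0,1],[0,0,0,0,1]]'|grep -E "posi|contact"
```

```text
position: [0.493, -0.3385, -0.0145]
contact_force: [0.3, -0.7, -0.4]
position: [0.493, -0.3385, -0.016]
contact_force: [0.0, 0.7, -0.2]
position: [0.4929, -0.3384, -0.0181]
contact_force: [-0.1, 0.1, 0.7]
```

There is no contact at -18, so the true tips do sit about 30 mm above the reported TCP. I grip at reported z ≈ -8, which puts the tips about 22 mm over the table.

```bash
python3 -m pendant '[[0,0,0.04,0,1],[0,0,0,0,0.7],[0,0,0,0,0.45],[0,0,0,0,0.3],[0,0,0,0,0.1]]'|grep -E "open|grasp"; python3 -m pendant '[[0,0,0,0,0.1],[0,0,0,0,0.1],[0,0,0,0,0.1]]'; python3 st.py 492.5 -337.6 -8 -2.4; python3 -c "
from h import *
snap('scene','c2.png')"
```

```text
opening: 0.278
grasp_force: 58.9
time: 13.08
position: [0.4933, -0.3388, -0.0076]
ee_rot: [0.723, 0.691, 0.0, 0.0]
contact_force: [0.2, -0.7, 2.0]
opening: 0.28
grasp_force: 59.0
t 13.07 p [ 493.3 -338.8   -7.6] yaw -2.5 open 0.28 grip 59.0 F [ 0.2 -0.7  2. ] tilt [ 0.001 -0.001 -1.   ]
to go [-0.003  0.005 -0.001] turn 0.001
```

```bash
python3 -m pendant '[[0,0,0.04,0,0.1],[0,0,0.14,0,0.1],[0,0,0.2,0,0.1],[0,0,0.2,0,0.1],[0,0,0.02,0,0.1]]'|grep -E "posi|open|grasp"; python3 -m pendant '[[-0.007,0.12,0,0,0.1],[-0.007,0.18,0,0,0.1],[-0.007,0.19,0,0,0.1],[-0.007,0.19,0,0,0.1],[-0.007,0.19,0,0,0.1]]'|grep posi;python3 -m pendant '[[-0.007,0.19,0,0,0.1],[-0.007,0.19,0,0,0.1],[-0.007,0.19,0,0,0.1],[-0.007,0.19,0,0,0.1],[-0.007,0.15,0,0,0.1]]'|grep posi; python3 -m pendant '[[0,0.05,0,0,0.1],[0,0,0,0,0.1],[0,0,0,0,0.1]]'; python3 st.py 475.5 120.3 -1.6 -2.4
cat > meas.py <<'E'
from h import *
s=snap('scene');hs=cv2.cvtColor(s['img'],cv2.COLOR_RGB2HSV)
r=cv2.inRange(hs,(0,140,50),(7,255,255))|cv2.inRange(hs,(174,140,50),(180,255,255))
r[:120]=0;r[250:]=0;r[:,:225]=0;r[:,330:]=0
n,l,st,ce=cv2.connectedComponentsWithStats(r);i=[k for k in range(1,n) if st[k,4]>15];print([(st[k].tolist(),ce[k].round(1).tolist()) for k in i])
E
python3 meas.py
```

```text
position: [0.4944, -0.3398, 0.1465]
opening: 0.278
grasp_force: 58.9
position: [0.483, -0.1192, 0.1411]
position: [0.4741, 0.1081, 0.1411]
time: 15.38
position: [0.4754, 0.1178, 0.1418]
ee_rot: [0.723, 0.691, -0.0, -0.0]
contact_force: [1.1, -1.0, -1.6]
opening: 0.271
grasp_force: 58.9
t 15.38 p [475.4 117.8 141.8] yaw -2.6 open 0.271 grip 58.9 F [ 1.1 -1.  -1.6] tilt [-0.001 -0.001 -1.   ]
to go [ 0.     0.01  -0.574] turn 0.001
[([249, 145, 8, 11, 73], [252.8, 150.8])]
```

```bash
python3 -m pendant '[[0,0.008,-0.12,0,0.1],[0,0,-0.15,0,0.1],[0,0,-0.12,0,0.1],[0,0,-0.06,0,0.1],[0,0,0,0,0.1]]'|grep posi; python3 st.py 475.5 120.3 -1.6 -2.4; python3 meas.py; python3 - <<'E'
from h import *
s=snap('scene')
st=telemetry.read_state();p=np.array(st['position']);b=p[2]+.0076
for z in(b,b+.013,b+.05):print(round(z,3),proj(s,[p[0],p[1]+.001,z]).round(1))
w=np.array([.4755,.1203]);print('well corners',[proj(s,[w[0]+dx,w[1]+dy,.018]).round(1).tolist() for dx in(-.023,.023) for dy in(-.023,.023)])
E
```

```text
position: [0.4753, 0.1203, 0.0291]
t 16.05 p [475.3 120.3  29.1] yaw -2.6 open 0.274 grip 58.9 F [-0.3 -0.9 -0.6] tilt [-0.001 -0.    -1.   ]
to go [ 0.001 -0.    -0.123] turn 0.001
[([251, 185, 8, 10, 64], [254.6, 190.3])]
0.038 [254.4 192.5]
0.051 [254.2 188.2]
0.088 [253.4 175.6]
well corners [[255.3, 204.2], [243.2, 200.1], [266.8, 198.7], [254.8, 194.7]]
```

The held cell is at (254.6,190.3), which matches the prediction over the well centre. I lower it in.

```bash
python3 -m pendant '[[0,0,-0.05,0,0.1],[0,0,-0.04,0,0.1],[0,0,-0.02,0,0.1],[0,0,0,0,0.1]]'|grep -E "posi|contact"; python3 -m pendant '[[0,0,-0.006,0,0.1],[0,0,0,0,0.1]]'|grep -E "posi|contact"; python3 -m pendant '[[0,0,-0.004,0,0.1],[0,0,0,0,0.1]]'|grep -E "posi|contact"
```

```text
position: [0.4752, 0.1209, 0.0016]
contact_force: [-0.7, 1.5, -0.7]
position: [0.4757, 0.121, 0.0007]
contact_force: [-0.3, -0.2, -0.5]
position: [0.4755, 0.1209, -0.0003]
contact_force: [-0.5, 0.2, -0.3]
```

```bash
python3 -m pendant '[[0,0,-0.003,0,0.1],[0,0,0,0,0.1]]'|grep -E "posi|contact"; python3 -m pendant '[[0,0,-0.003,0,0.1],[0,0,0,0,0.1]]'|grep -E "posi|contact"
```

```text
position: [0.4755, 0.1209, -0.0012]
contact_force: [-0.4, -0.7, -0.5]
position: [0.4756, 0.1209, -0.0016]
contact_force: [-1.5, -0.3, 3.9]
```

Contact at the expected height. I release gently, then retreat.

```bash
python3 -m pendant '[[0,0,0.001,0,0.2],[0,0,0,0,0.35],[0,0,0,0,0.45],[0,0,0,0,0.8],[0,0,0,0,1]]'|grep -E "contact|open|grasp"; python3 -m pendant '[[0,0,0,0,1],[0,0,0.08,0,1],[0,0,0.15,0,1],[0,0,0.2,0,1],[0,0,0.2,0,1]]'|grep -E "contact|posi"; python3 -m pendant '[[0,-0.15,0.05,0,1],[0,-0.2,0,0,1],[0,-0.2,0,0,1],[0,-0.2,0,0,1],[0,-0.2,0,0,1]]'|grep posi;  python3 -m pendant '[[0,-0.2,0,0,1],[0,-0.1,0,0,1],[0,0,0,0,1],[0,0,0,0,1]]'|grep -E "posi|time"; python3 - <<'E'
from h import *
s=snap('scene','f.png');t=snap('top','ft.png')
def comps(im,lo,hi,box):
    h=cv2.cvtColor(im['img'],cv2.COLOR_RGB2HSV);m=cv2.inRange(h,lo,hi);z=np.zeros_like(m);x0,y0,x1,y1=box;z[y0:y1,x0:x1]=m[y0:y1,x0:x1]
    n,l,st,ce=cv2.connectedComponentsWithStats(z);return [(st[k].tolist(),ce[k].round(1).tolist()) for k in range(1,n) if st[k,4]>12]
for nm,im,b in(('scene',s,(225,160,310,230)),('top',t,(195,180,330,240))):
    print(nm,'red',comps(im,(0,140,50),(7,255,255),b));print(nm,'carton',comps(im,(8,125,60),(28,255,255),b));print(nm,'dark',comps(im,(0,0,0),(180,120,105),b))
for n,xy,h in(('cell',(.4755,.121),.05),('carton',(.4715,.0162),.075),('valve',(.479,.205),.065)):
    for im,l in((s,'scene'),(t,'top')):print(n,l,'base',proj(im,[*xy,.006]).round(1),'top',proj(im,[*xy,.006+h]).round(1))
E
```

```text
contact_force: [-0.1, 0.2, -0.4]
opening: 0.858
grasp_force: 0.0
position: [0.4752, 0.1209, 0.1573]
contact_force: [1.0, -0.5, -0.2]
position: [0.4753, -0.1181, 0.1685]
time: 20.02
position: [0.4754, -0.1907, 0.1682]
scene red [([251, 188, 8, 3, 19], [254.1, 188.8]), ([251, 195, 9, 9, 63], [254.8, 199.3])]
scene carton [([273, 160, 26, 57, 1103], [285.8, 186.7]), ([250, 189, 9, 7, 45], [254.3, 192.5]), ([225, 200, 18, 9, 54], [233.3, 204.4])]
scene dark [([270, 160, 12, 8, 50], [274.3, 162.9]), ([294, 160, 10, 3, 15], [298.1, 160.5]), ([299, 163, 11, 14, 92], [304.3, 169.9]), ([261, 169, 10, 5, 18], [265.9, 170.9]), ([228, 180, 11, 17, 127], [233.1, 188.3]), ([291, 225, 19, 5, 63], [302.2, 227.6])]
top red [([245, 204, 12, 10, 79], [250.0, 208.6])]
top carton [([284, 203, 16, 15, 203], [291.6, 209.6])]
top dark [([195, 180, 21, 28, 239], [201.7, 189.0]), ([215, 180, 47, 11, 254], [238.8, 184.3]), ([266, 180, 25, 12, 169], [278.6, 184.6]), ([296, 181, 6, 12, 41], [298.8, 185.8]), ([311, 180, 15, 10, 100], [318.4, 184.0]), ([327, 187, 3, 5, 14], [328.1, 188.9]), ([291, 193, 39, 47, 592], [318.8, 222.8]), ([214, 204, 10, 10, 65], [219.4, 208.9]), ([195, 213, 6, 13, 40], [197.5, 218.2]), ([195, 227, 63, 13, 493], [228.1, 234.0]), ([260, 229, 31, 11, 242], [273.4, 233.3])]
cell scene base [255.1 203.2] top [254.  186.7]
cell top base [252.2 209.9] top [248.6 208.5]
carton scene base [282.6 213.5] top [281.6 187.5]
carton top base [292.8 211.2] top [290.1 209.1]
valve scene base [234.8 195.6] top [233.  174.6]
valve top base [219.9 208.7] top [213.1 206.9]
```

The cell, carton and valve masks all agree with the upright predictions in both views, and the robot is clear of everything.

```bash
python3 -c "
from rig import order
print(order.sign_off())"
```

```text
the job is handed in; nothing more can be done
None
```

The job is handed in: the carton stands upright in the bay, the dry cell stands upright in the +20 well it left, and the grey valve is still standing in the other well, all confirmed by measurement in both camera views at about 20 s of the 54 s allowed.

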